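# Complete the row on the condiment tray

### The job

Stand the two slim black-capped spice jars upright on the condiment tray, one in the middle of each free round dark inlay, either jar on either side, so that they make a neat row with the salt shaker between them. Leave the salt shaker where it stands.

Things in the scene. Friction and masses are not known exactly. Their poses are not given: they have to be found in the camera images.
- jar_a_center (a point): One of the two alike slim round glass spice jars with a black screw cap, 41 mm in diameter and 105 mm tall (cap included), about 0.11 kg, loose, standing upright on the worktop (z = 0) at the start. The point is at the jar's centre, half-way up (52.5 mm above its underside); z points up the jar. Its turn about the vertical does not matter
- jar_b_center (a point): The other of the two alike slim round glass spice jars with a black screw cap, 41 mm in diameter and 105 mm tall (cap included), about 0.11 kg, loose, standing upright on the worktop (z = 0) at the start. The point is at the jar's centre, half-way up (52.5 mm above its underside); z points up the jar. Its turn about the vertical does not matter
- pad_left (a point): Centre of the left one (seen from the robot) of the three flush round dark-wood inlays, 60 mm across, of the wooden condiment tray, on the tray's inner floor (10 mm above the worktop). x of this frame points across the tray, y along its length (leftward, seen from the robot, when the tray stands square), z up
- pad_right (a point): Centre of the right one (seen from the robot) of the three flush round dark-wood inlays, 60 mm across, of the wooden condiment tray, on the tray's inner floor (10 mm above the worktop). x of this frame points across the tray, y along its length (leftward, seen from the robot, when the tray stands square), z up
- tray: Fixed wooden tray, 110 mm wide and 280 mm long, lying with its length across the robot's view, turned up to 0.2 rad; rim 8 mm thick and 18 mm high. Its three round inlays lie 90 mm apart in a row along its length, the salt shaker on the middle one. Origin: centre of its underside, on the worktop; y along its length, z up
- shaker_center (a point): Salt shaker, glass with a grey domed cap, 44 mm in diameter and 90 mm tall, loose, standing on the middle inlay of the tray throughout. The point is at its centre, 45 mm above its underside; z points up. Not to be confused: a wider, shorter spice jar with a red cap (47 mm across, 97 mm tall) on the worktop, 0.1 m or more from the slim jars, is not needed

How it is judged:
At the end, for the whole second after the job is handed in: One slim jar stands on each of the two outer inlays (either way round), its centre within 15 mm of the inlay's centre, its foot on the tray and upright within 10 degrees; the salt shaker stands upright within 15 mm of where it started ((((horizontal distance between jar_a_center and pad_left below 0.015 m and z of jar_a_center in the frame of pad_left between 0.045 and 0.058 m and angle between jar_a_center's own z axis and vertical below 0.17 rad) and (horizontal distance between jar_b_center and pad_right below 0.015 m and z of jar_b_center in the frame of pad_right between 0.045 and 0.058 m and angle between jar_b_center's own z axis and vertical below 0.17 rad)) or ((horizontal distance between jar_a_center and pad_right below 0.015 m and z of jar_a_center in the frame of pad_right between 0.045 and 0.058 m and angle between jar_a_center's own z axis and vertical below 0.17 rad) and (horizontal distance between jar_b_center and pad_left below 0.015 m and z of jar_b_center in the frame of pad_left between 0.045 and 0.058 m and angle between jar_b_center's own z axis and vertical below 0.17 rad))) and distance of shaker_center from where it was at the start of the episode below 0.015 m and angle between shaker_center's own z axis and vertical below 0.17 rad); the robot touches nothing.
It fails at once if the salt shaker is knocked away (more than 30 mm) or tipped (distance of shaker_center from where it was at the start of the episode above 0.03 m or angle between shaker_center's own z axis and vertical above 0.5 rad).
It also fails if it takes over 58 s, if anything falls off the work surface, if the arm or the gripper's body presses on something with over 40 N, if the wrist force passes 120 N, or if a joint passes its speed limit or range.

### The arm

A 7-joint arm with a two-finger parallel gripper is mounted at the origin on a cart in front of the work surface, level with it; the furniture and walls round the work are solid. World frame = base frame: x ahead of the robot, y to its left, z up, the work surface at z = 0. Lengths are in m, angles in rad, forces in N, time in s.
With the tool pointing down it reaches from about 0.425 to 0.925 m from the base axis. Payload 6.8 kg.
Tool frame: the origin (TCP) lies at the very end of the fingers, on their centre line; the grasp point (between the pads) lies 19 mm behind it; z points along the fingers, x is the direction in which the jaws open and shut, and the axes are right-handed (so a half turn about z gives the same grasp; the last joint's range is limited). The gripper opens to 88 mm and grips with 3 to 60 N. Pads are 20 mm wide; open, the fingers measure 115 mm over their backs; the gripper's body (75 mm by 178 mm) begins 61 mm behind the grasp point.
Start: joints at [1.024, 0.477, 0.022, 1.555, -0.011, 1.109, -0.083], TCP at [0.287, -0.611, 0.223] pointing down, gripper open.
Joint ranges: [-2.96, 2.96], [-0.34, 2.1], [-1.41, 1.46], [0.24, 2.44], [-1.37, 4.51], [0.17, 1.92], [-2.96, 2.96]. Speed limits (rad/s): [2.39, 2.39, 3.14, 3.14, 3.14, 3.14, 3.14].

### API

Orientations are given as a unit quaternion [x, y, z, w].
In Python, from plant import observe, capture, camera_model, close_job gives the robot as it stands.
- The arm moves only by the shell command python3 -m crank 'ROWS' [FORCE]. ROWS is JSON, a list of rows, each a list of 3 entries, a list of its own where there are three numbers: the shift along the tool's x, y, z in mm, then the turn, a rotation vector about the tool's x, y, z in degrees, then the finger opening in mm, from 0 to 87.8. In form: [[[tx, ty, tz], [ax, ay, az], gripper], ...]. A call has 1 to 5 rows; each row is the pose to reach, as a shift and turn from the pose commanded when the call began, along the tool's axes at that moment; what a row does not reach only later rows make up. A row lasts 1/10 s, in which the tool goes at most 50 mm and 8.59 degrees, less where a joint would pass 70% of its speed; a pose out of reach is approached as far as the arm can. A call with a gripper value outside its range is refused whole. The fingers move at their own pace and stop on an object; FORCE is the grip in N (left out, the last holds). Time passes only in rows, so rows that repeat a pose let the fingers close. It gives the time, the measured TCP pose, the force and the opening at its end, in the units of the state.
- observe(): the state, without advancing time (a new reading comes with each control period).
- capture(name): name is "side" or "top"; returns the picture (400x640x3 uint8, red, green, blue); there is no depth.
- camera_model(name): a dict with "intrinsics" (3x3 intrinsics, pixels), "position" and "orientation" of the camera in the world. Camera axes: x right, y up, looking along -z (the intrinsics and any distortion apply to the point x, -y, -z); pixel columns grow to the right and rows downward; lengths in m; the calibration is good to about 2 mm. A picture is of the moment at which its call begins. camera_model takes no time and is no camera call.
- close_job(): hands the job in, once; it reports no verdict.
The state is a dict: "time_s": time; "qpos": joint angles; "joint_vel": joint speeds; "joint_torque": joint torques, N m; "tcp_pos": TCP position; "eef_rot": TCP orientation; "wrist_force": force on the tool from outside, world axes, zero at the start; "torque": the same for the moment, N m; "finger_gap": opening from 0.0 (shut) to 1.0 (fully open).
Only numpy, scipy, OpenCV 4.12 (cv2) and the standard library are available. Lean on these libraries where they do the work, as an engineer would, in place of code of your own. Each camera call takes 0.05 s, during which the arm holds its last target. There are 200 camera calls.

## Working session

There is one attempt and no reset: what is moved stays moved. The work goes in short steps, Python scripts to look and compute and a shell command to move; the robot and the scene stay as the last step left them, time stands still between calls to the robot, and variables do not carry over. Pictures are saved under pics/ and viewed, about 8 in all and at most 12, crops included, and the job is handed in when it is done.

```bash
mkdir -p pics
python3 - <<'E'
from plant import observe,capture,camera_model
import cv2
s=observe();print({k:s[k] for k in('time_s','tcp_pos','eef_rot','finger_gap','wrist_force')})
for n in('top','side'):
    cv2.imwrite(f'pics/{n}0.png',capture(n)[:,:,::-1]);print(n,camera_model(n))
E
```

```text
{'time_s': 0.0, 'tcp_pos': array([ 0.28650361, -0.61052514,  0.22172215]), 'eef_rot': array([ 8.44051582e-01, -5.36261262e-01, -7.83045945e-04, -4.15880522e-04]), 'finger_gap': 0.9993125708547809, 'wrist_force': array([-0.659765  , -0.07742519, -0.11454651])}
top {'intrinsics': array([[480.5171448 ,   0.        , 323.84430991],
       [  0.        , 480.5171448 , 197.40528506],
       [  0.        ,   0.        ,   1.        ]]), 'position': array([ 0.30388158, -0.06265444,  1.22606891]), 'orientation': array([-0.05921033,  0.05518319,  0.70839455, -0.70116055])}
side {'intrinsics': array([[399.21851478,   0.        , 316.58227675],
       [  0.        , 399.21851478, 197.12747745],
       [  0.        ,   0.        ,   1.        ]]), 'position': array([0.22401788, 0.71053958, 0.66770901]), 'orientation': array([-0.08223028,  0.45168663,  0.87363807, -0.16116417])}
```

View pics/top0.png

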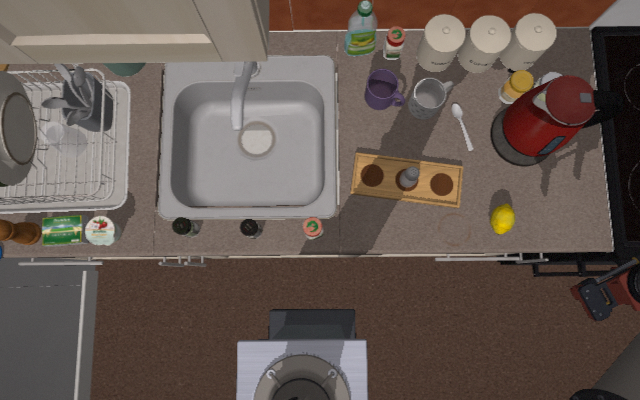

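View pics/side0.png

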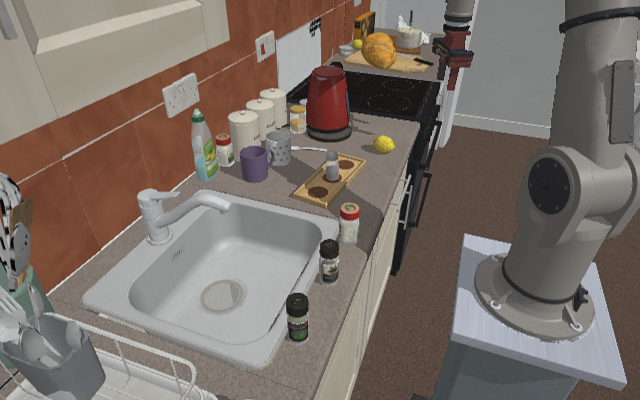

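Top view: black-capped jars near (183,227) and (249,228), red-capped jar near (312,228), and inlays near (372,175) and (441,184) with the shaker at (408,179). I'll enlarge those areas.

Run:
```python
import cv2,numpy as np
t=cv2.imread('pics/top0.png');s=cv2.imread('pics/side0.png')
r=lambda i,a,b,w,h,k:cv2.resize(i[b:b+h,a:a+w],None,fx=k,fy=k,interpolation=cv2.INTER_CUBIC)
A=r(t,160,205,120,45,5)   # 600x225
B=r(t,345,145,120,70,5)   # 600x350
cv2.imwrite('pics/c1.png',np.vstack([A,B]))
A=r(s,275,225,80,130,4);B=r(s,285,140,100,75,4)
C=np.zeros((520,720,3),np.uint8);C[:,:320]=A;C[:300,320:]=B
cv2.imwrite('pics/c2.png',C)
```

```text
(no output)
```

View pics/c1.png

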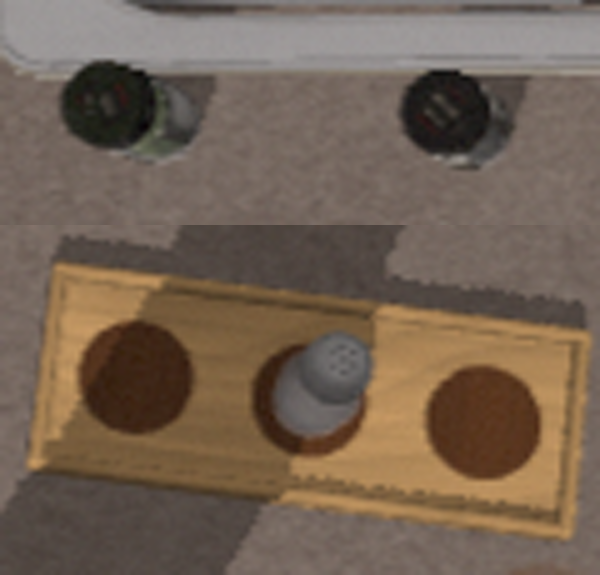

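View pics/c2.png

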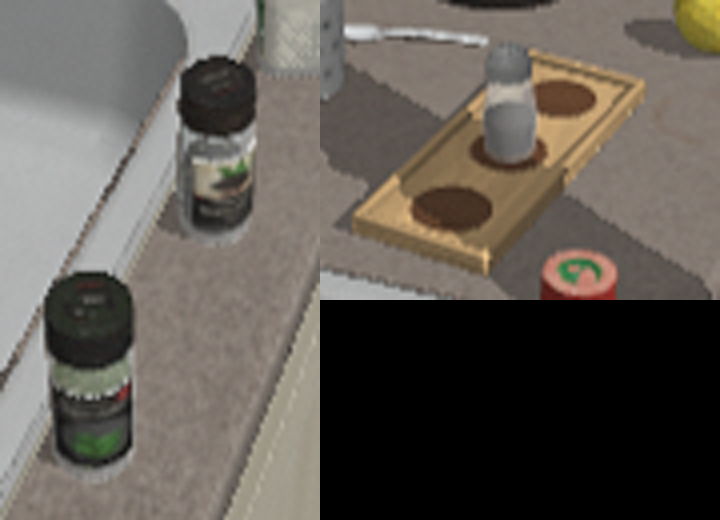

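The crops show cap-top centres in the top crop at about (105,104) and (445,111), and outer inlays at (136,377) and (484,422). In the side crop the cap tops are at about (89,300) and (217,82), and the inlays at (451,209) and (563,98). Now I'll turn these into positions.

```bash
cat > h.py <<'E'
import numpy as np
from plant import camera_model,observe
from scipy.spatial.transform import Rotation as R
def ray(n,u,v):
    m=camera_model(n);d=np.linalg.solve(m['intrinsics'],[u,v,1]);d[1:]*=-1
    return m['position'],R.from_quat(m['orientation']).apply(d)
def at(n,u,v,z):
    p,d=ray(n,u,v);return p+d*(z-p[2])/d[2]
def proj(n,P):
    m=camera_model(n);c=R.from_quat(m['orientation']).inv().apply(np.asarray(P)-m['position']);c=c*[1,-1,-1]
    q=m['intrinsics']@c;return q[:2]/q[2]
def delta(P,yawx=None):
    """tool-axes shift (mm) from measured TCP to P; tool x azimuth deg"""
    s=observe();r=R.from_quat(s['eef_rot']);x=r.as_matrix()[:,0]
    return np.round(r.inv().apply(np.asarray(P)-s['tcp_pos'])*1e3,1),np.degrees(np.arctan2(x[1],x[0]))
E
python3 - <<'E'
from h import *
np.set_printoptions(precision=4,suppress=True)
c=lambda x,y,k,a,b:((x+.5)/k-.5+a,(y+.5)/k-.5+b)
for nm,t,s,z in[('j1',c(105,104,5,160,205),c(89,298,4,275,225),.105),('j2',c(445,111,5,160,205),c(217,82,4,275,225),.105),
 ('L',c(136,152,5,345,145),c(131,209,4,285,140),.01),('R',c(484,197,5,345,145),c(243,98,4,285,140),.01),
 ('M',c(310,175,5,345,145),c(189,153,4,285,140),.01)]:
    print(nm,at('top',*t,z),at('side',*s,z))
for p in[(87,474,'j1'),(212,243,'j2')]: print(at('side',*c(p[0],p[1],4,275,225),0))
print(delta([.5,0,.2]))
E
```

```text
j1 [0.4242 0.2796 0.105 ] [0.426  0.2764 0.105 ]
j2 [0.4192 0.1198 0.105 ] [0.42  0.121 0.105]
L [ 0.5599 -0.1811  0.01  ] [ 0.5602 -0.1822  0.01  ]
R [ 0.5343 -0.3594  0.01  ] [ 0.5317 -0.3619  0.01  ]
M [ 0.5468 -0.2704  0.01  ] [ 0.5455 -0.2685  0.01  ]
[0.4226 0.2938 0.    ]
[0.4155 0.1357 0.    ]
(array([-462. , -452.7,   22.5]), np.float64(-64.85844208372141))
```

```bash
python3 -m crank '[[[0,0,0],[0,0,-8],87],[[0,0,0],[0,0,-16],87],[[0,0,0],[0,0,-24],87],[[0,0,0],[0,0,-32],87],[[0,0,0],[0,0,-40],87]]' 20
python3 -m crank '[[[0,0,0],[0,0,-8],87],[[0,0,0],[0,0,-16.3],87],[[0,0,0],[0,0,-16.3],87]]'
python3 -m crank '[[[12,-42,-4],[0,0,0],87],[[24,-84,-8],[0,0,0],87],[[36,-126,-12],[0,0,0],87],[[48,-168,-16],[0,0,0],87],[[60,-210,-20],[0,0,0],87]]'
python3 -c "
from h import *
for p in([.52,-.1,.24],[.4195,.1205,.24],[.425,.278,.24]):print(delta(p))"
```

```text
time_s: 0.6
tcp_pos: [0.2866, -0.6107, 0.2221]
eef_rot: [0.977, -0.212, -0.0, -0.0]
wrist_force: [0.9, 0.3, 1.0]
finger_gap: 0.992
time_s: 0.9
tcp_pos: [0.2864, -0.6109, 0.2221]
eef_rot: [0.997, -0.074, -0.0, -0.0]
wrist_force: [0.7, 0.5, 0.3]
finger_gap: 0.992
time_s: 1.4
tcp_pos: [0.3777, -0.4106, 0.2427]
eef_rot: [0.997, -0.077, -0.0, -0.0]
wrist_force: [1.6, 0.4, -0.3]
finger_gap: 0.991
(array([  92.9, -328.7,    2.7]), np.float64(-8.82476644448691))
(array([ -40.2, -531.2,    2.8]), np.float64(-8.82476644448691))
(array([ -58.9, -687.7,    2.8]), np.float64(-8.82476644448691))
```

```bash
python3 -m crank '[[[12,-41,0],[0,0,0],87],[[24,-82,0],[0,0,0],87],[[36,-123,0],[0,0,0],87],[[48,-164,0],[0,0,0],87],[[60,-205,0],[0,0,0],87]]'
python3 -m crank '[[[10,-40,0],[0,0,0],87],[[20,-80,0],[0,0,0],87],[[0,-120,0],[0,0,0],87],[[-25,-160,0],[0,0,0],87],[[-50,-200,0],[0,0,0],87]]'
python3 -m crank '[[[-20,-40,0],[0,0,0],87],[[-40,-80,0],[0,0,0],87],[[-50,-110,0],[0,0,0],87],[[-50,-110,0],[0,0,0],87],[[-50,-110,0],[0,0,0],87]]'
python3 -c "
from h import *
for p in([.4195,.1205,.061],[.425,.278,.061]):print(delta(p))"
```

```text
time_s: 1.9
tcp_pos: [0.4675, -0.2169, 0.2427]
eef_rot: [0.997, -0.077, 0.0, 0.0]
wrist_force: [0.9, 0.7, 1.5]
finger_gap: 0.989
time_s: 2.4
tcp_pos: [0.4467, -0.0116, 0.2424]
eef_rot: [0.997, -0.077, -0.0, -0.0]
wrist_force: [0.5, 0.6, 1.1]
finger_gap: 0.991
time_s: 2.9
tcp_pos: [0.4143, 0.103, 0.2426]
eef_rot: [0.997, -0.075, 0.0, 0.0]
wrist_force: [-0.3, 0.6, 0.2]
finger_gap: 0.993
(array([  2.5, -18.1, 181.6]), np.float64(-8.634540367140339))
(array([ -15.7, -174.7,  181.6]), np.float64(-8.634540367140339))
```

```bash
python3 -m crank '[[[2,-18,0],[0,0,0],87],[[2,-18,40],[0,0,0],87],[[2,-18,80],[0,0,0],87],[[2,-18,120],[0,0,0],87],[[2,-18,150],[0,0,0],87]]'
python3 -m crank '[[[0,0,20],[0,0,0],87],[[0,0,31],[0,0,0],87],[[0,0,31],[0,0,0],87]]'
python3 - <<'E'
from h import *
from plant import capture
import cv2
print(delta([.4195,.1205,.061]))
a=cv2.resize(capture('side')[180:380,220:420],None,fx=2.5,fy=2.5)
b=cv2.resize(capture('top')[180:260,200:300],None,fx=3,fy=3)
C=np.zeros((500,800,3),np.uint8);C[:,:500]=a;C[:240,500:]=b;cv2.imwrite('pics/g.png',C[:,:,::-1])
E
```

```text
time_s: 3.4
tcp_pos: [0.4187, 0.1181, 0.0903]
eef_rot: [0.997, -0.077, -0.001, 0.001]
wrist_force: [0.7, -1.2, 0.8]
finger_gap: 0.992
time_s: 3.7
tcp_pos: [0.4186, 0.119, 0.0605]
eef_rot: [0.997, -0.076, -0.001, 0.001]
wrist_force: [-0.6, 0.1, -0.1]
finger_gap: 0.989
(array([ 0.6, -1.6, -0.5]), np.float64(-8.718009673239282))
```

View pics/g.png

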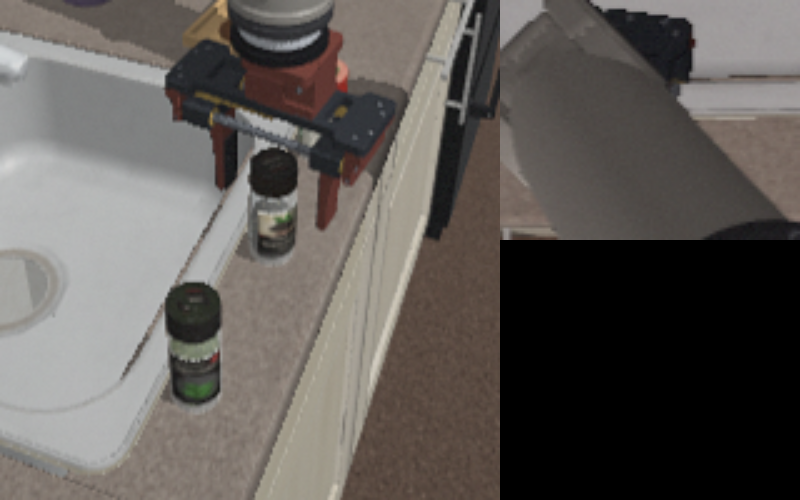

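The jar (crop column 274) sits midway between the fingertips at (222,170) and (325,210). Closing now.

```bash
python3 -m crank '[[[0,0,0],[0,0,0],36],[[0,0,0],[0,0,0],36],[[0,0,0],[0,0,0],36],[[0,0,0],[0,0,0],36],[[0,0,0],[0,0,0],36]]' 20
python3 -m crank '[[[0,0,0],[0,0,0],36],[[0,0,0],[0,0,0],36],[[0,0,0],[0,0,0],36],[[0,0,-4],[0,0,0],36],[[0,0,-10],[0,0,0],36]]' 20
python3 -m crank '[[[0,0,-30],[0,0,0],36],[[0,0,-70],[0,0,0],36],[[0,0,-110],[0,0,0],36],[[0,0,-140],[0,0,0],36],[[0,0,-140],[0,0,0],36]]' 20
python3 -c "
from h import *
for p in([.52,-.12,.21],[.533,-.360,.072]):print(delta(p))"
```

```text
time_s: 4.3
tcp_pos: [0.4193, 0.1204, 0.0619]
eef_rot: [0.997, -0.075, 0.0, -0.0]
wrist_force: [0.5, 0.1, -1.0]
finger_gap: 0.572
time_s: 4.8
tcp_pos: [0.4187, 0.1203, 0.0717]
eef_rot: [0.997, -0.075, -0.001, 0.0]
wrist_force: [0.4, 0.6, -1.6]
finger_gap: 0.462
time_s: 5.3
tcp_pos: [0.4215, 0.1215, 0.2158]
eef_rot: [0.997, -0.075, 0.004, -0.001]
wrist_force: [-0.0, -0.0, -1.1]
finger_gap: 0.462
(array([133.4, 224.1,   6.3]), np.float64(-8.569441155003792))
(array([181. , 459.8, 144. ]), np.float64(-8.569441155003792))
```

```bash
python3 -m crank '[[[15,25,0],[0,0,0],36],[[38,63,0],[0,0,0],36],[[61,102,0],[0,0,0],36],[[84,140,0],[0,0,0],36],[[107,179,0],[0,0,0],36]]'
python3 -m crank '[[[22,38,0],[0,0,0],36],[[34,80,0],[0,0,0],36],[[44,120,0],[0,0,0],36],[[54,160,0],[0,0,0],36],[[64,200,0],[0,0,0],36]]'
python3 -m crank '[[[6,35,0],[0,0,0],36],[[10,65,0],[0,0,0],36],[[10,80,0],[0,0,0],36],[[10,80,0],[0,0,0],36],[[10,80,0],[0,0,0],36]]'
python3 - <<'E'
from h import *
from plant import capture
import cv2
print(delta([.533,-.360,.0735]), observe()['finger_gap'])
a=cv2.resize(capture('side')[80:280,240:440],None,fx=2.5,fy=2.5)
cv2.imwrite('pics/p.png',a[:,:,::-1])
E
```

```text
time_s: 5.8
tcp_pos: [0.4979, -0.0741, 0.2107]
eef_rot: [0.997, -0.074, -0.001, 0.0]
wrist_force: [1.7, 0.5, -1.2]
finger_gap: 0.463
time_s: 6.3
tcp_pos: [0.531, -0.2812, 0.2102]
eef_rot: [0.997, -0.075, -0.001, -0.0]
wrist_force: [0.7, 0.7, -0.7]
finger_gap: 0.462
time_s: 6.8
tcp_pos: [0.5299, -0.3585, 0.211]
eef_rot: [0.997, -0.074, -0.0, -0.001]
wrist_force: [-0.0, 0.2, -0.6]
finger_gap: 0.465
(array([  3.5,   1.3, 137.5]), np.float64(-8.48438532378493)) 0.4647473564133384
```

View pics/p.png

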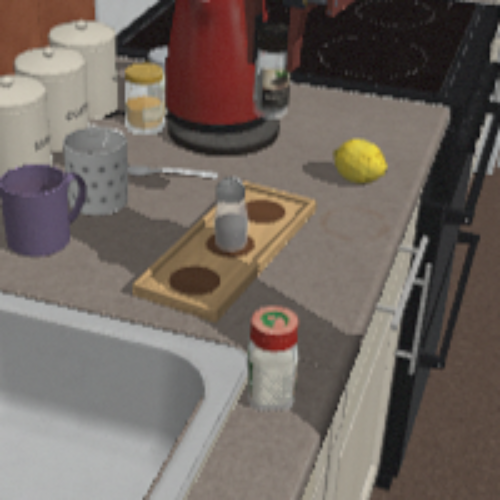

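The jar hangs upright, its foot at about (272,115), above the right inlay at (265,211). Lowering it now.

```bash
python3 -m crank '[[[3,1,30],[0,0,0],36],[[3,1,65],[0,0,0],36],[[3,1,95],[0,0,0],36],[[3,1,120],[0,0,0],36],[[3,1,128],[0,0,0],36]]'
python3 -m crank '[[[0,0,3],[0,0,0],36],[[0,0,6],[0,0,0],36],[[0,0,8],[0,0,0],36],[[0,0,9.5],[0,0,0],36],[[0,0,9.5],[0,0,0],36]]'
python3 -c "
from h import *
print(delta([.533,-.360,.072]),observe()['wrist_force'])"
```

```text
time_s: 7.35
tcp_pos: [0.5317, -0.3587, 0.0812]
eef_rot: [0.997, -0.073, -0.002, -0.001]
wrist_force: [-0.5, 0.9, -0.7]
finger_gap: 0.46
time_s: 7.85
tcp_pos: [0.5328, -0.3621, 0.0747]
eef_rot: [0.997, -0.075, 0.0, 0.0]
wrist_force: [-0.5, 0.0, -0.6]
finger_gap: 0.464
(array([-0.1, -2.1,  2.7]), np.float64(-8.568912680055673)) [-0.53837461  0.03607606 -0.60190426]
```

```bash
python3 -m crank '[[[0,0,1],[0,0,0],36],[[0,0,1],[0,0,0],36]]'
python3 -m crank '[[[0,0,1],[0,0,0],36],[[0,0,1],[0,0,0],36]]'
python3 -m crank '[[[0,0,1],[0,0,0],36],[[0,0,1],[0,0,0],36]]'
```

```text
time_s: 8.05
tcp_pos: [0.5326, -0.362, 0.0733]
eef_rot: [0.997, -0.075, 0.0, 0.0]
wrist_force: [-0.8, 0.5, -1.4]
finger_gap: 0.46
time_s: 8.25
tcp_pos: [0.5325, -0.3619, 0.0721]
eef_rot: [0.997, -0.075, -0.0, -0.0]
wrist_force: [1.0, -0.3, -0.9]
finger_gap: 0.462
time_s: 8.45
tcp_pos: [0.533, -0.362, 0.0715]
eef_rot: [0.997, -0.075, 0.0, 0.0]
wrist_force: [1.1, -1.1, 1.1]
finger_gap: 0.459
```

```bash
python3 -m crank '[[[0,0,1],[0,0,0],36],[[0,0,1],[0,0,0],36]]'
```

```text
time_s: 8.65
tcp_pos: [0.5335, -0.3622, 0.0712]
eef_rot: [0.997, -0.075, 0.001, 0.0]
wrist_force: [0.3, -0.4, 5.3]
finger_gap: 0.458
```

```bash
python3 -m crank '[[[0,0,0],[0,0,0],50],[[0,0,0],[0,0,0],60],[[0,0,0],[0,0,0],75],[[0,0,0],[0,0,0],87],[[0,0,0],[0,0,0],87]]'
python3 -m crank '[[[0,0,-15],[0,0,0],87],[[0,0,-50],[0,0,0],87],[[0,0,-95],[0,0,0],87],[[0,0,-140],[0,0,0],87],[[0,0,-140],[0,0,0],87]]'
python3 -m crank '[[[-14,-43,0],[0,0,0],87],[[-28,-86,0],[0,0,0],87],[[-42,-129,0],[0,0,0],87],[[-56,-172,0],[0,0,0],87],[[-70,-215,0],[0,0,0],87]]'
python3 -m crank '[[[-14,-43,0],[0,0,0],87],[[-28,-86,0],[0,0,0],87],[[-42,-129,0],[0,0,0],87],[[-56,-172,0],[0,0,0],87],[[-70,-215,0],[0,0,0],87]]'
python3 - <<'E'
from h import *
from plant import capture
import cv2
print(delta([.425,.278,.061]))
a=cv2.resize(capture('top')[140:260,160:480],None,fx=2.5,fy=2.5)
cv2.imwrite('pics/q.png',a[:,:,::-1])
E
```

```text
time_s: 9.15
tcp_pos: [0.5325, -0.3618, 0.07]
eef_rot: [0.997, -0.075, -0.0, -0.0]
wrist_force: [-0.0, 0.2, -0.4]
finger_gap: 0.876
time_s: 9.65
tcp_pos: [0.5364, -0.3635, 0.2187]
eef_rot: [0.997, -0.075, 0.006, 0.003]
wrist_force: [0.3, 0.4, -1.1]
finger_gap: 0.99
time_s: 10.15
tcp_pos: [0.4947, -0.1371, 0.2107]
eef_rot: [0.997, -0.075, 0.0, 0.0]
wrist_force: [1.3, 0.1, 0.1]
finger_gap: 0.99
time_s: 10.65
tcp_pos: [0.4575, 0.0858, 0.2107]
eef_rot: [0.997, -0.075, 0.001, 0.0]
wrist_force: [1.0, -0.3, 1.1]
finger_gap: 0.989
(array([ -61. , -185.3,  149.6]), np.float64(-8.568948805489416))
```

View pics/q.png

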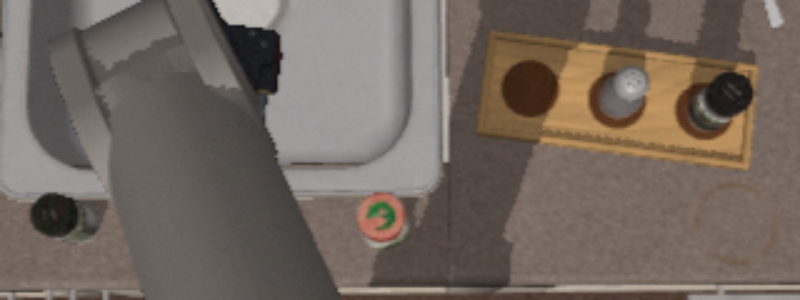

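The first jar stands on the right inlay, its cap at (732,93) in the crop. The other jar is untouched at (55,213).

```bash
python3 -m crank '[[[-13,-40,0],[0,0,0],87],[[-27,-82,0],[0,0,0],87],[[-41,-124,0],[0,0,0],87],[[-55,-164,0],[0,0,0],87],[[-60,-184,0],[0,0,0],87]]'
python3 -m crank '[[[0,0,0],[0,0,0],87],[[0,0,30],[0,0,0],87],[[0,0,60],[0,0,0],87],[[0,0,60],[0,0,0],87],[[0,0,60],[0,0,0],87]]'
python3 - <<'E'
from h import *
from plant import capture
import cv2
print(delta([.425,.278,.061]))
a=cv2.resize(capture('side')[180:380,220:420],None,fx=2.5,fy=2.5)
p=observe()['tcp_pos'];m=R.from_quat(observe()['eef_rot']).as_matrix()
print([(np.array(proj('side',q))-[220,180])*2.5 for q in(p,[.425,.278,.105],[.425,.278,0])])
cv2.imwrite('pics/g2.png',a[:,:,::-1])
E
```

```text
time_s: 11.2
tcp_pos: [0.4247, 0.2789, 0.211]
eef_rot: [0.997, -0.072, 0.0, -0.001]
wrist_force: [-0.0, -0.2, -0.3]
finger_gap: 0.991
time_s: 11.7
tcp_pos: [0.4265, 0.2741, 0.1505]
eef_rot: [0.997, -0.075, -0.0, 0.0]
wrist_force: [-0.7, -0.3, 0.1]
finger_gap: 0.99
(array([-2. , -3.7, 89.5]), np.float64(-8.615114149552314))
[array([189.99517038, 250.93239221]), array([192.54714483, 299.870762  ]), array([196.12481918, 390.11290866])]
```

View pics/g2.png

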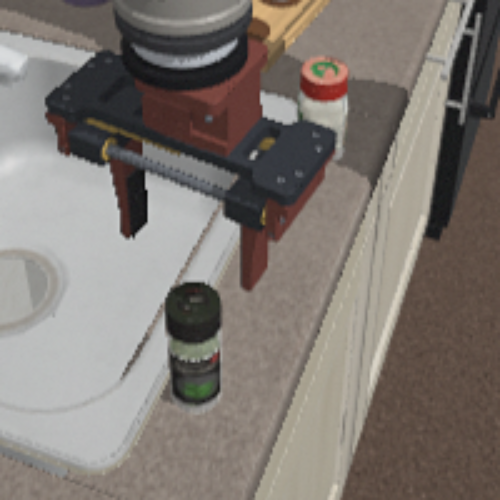

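The fingers straddle the second jar (cap at (193,300)), and the projection agrees. Going down to grip and lift.

```bash
python3 -m crank '[[[-1,-4,20],[0,0,0],87],[[-1,-4,50],[0,0,0],87],[[-1,-4,75],[0,0,0],87],[[-1,-4,88],[0,0,0],87],[[-1,-4,88],[0,0,0],87]]'
python3 -m crank '[[[0,0,0],[0,0,0],36],[[0,0,0],[0,0,0],36],[[0,0,0],[0,0,0],36],[[0,0,0],[0,0,0],36],[[0,0,0],[0,0,0],36]]' 20
python3 -m crank '[[[0,0,0],[0,0,0],36],[[0,0,0],[0,0,0],36],[[0,0,0],[0,0,0],36],[[0,0,0],[0,0,0],36]]' 20
python3 -m crank '[[[0,0,-20],[0,0,0],36],[[0,0,-60],[0,0,0],36],[[0,0,-100],[0,0,0],36],[[0,0,-145],[0,0,0],36],[[0,0,-145],[0,0,0],36]]' 20
python3 -c "
from h import *
for p in([.49,.0,.21],[.560,-.1815,.072]):print(delta(p))"
```

```text
time_s: 12.25
tcp_pos: [0.4258, 0.2788, 0.0619]
eef_rot: [0.997, -0.075, -0.0, 0.0]
wrist_force: [-0.9, -0.7, 0.3]
finger_gap: 0.993
time_s: 12.75
tcp_pos: [0.4261, 0.2793, 0.0626]
eef_rot: [0.997, -0.075, 0.0, -0.0]
wrist_force: [-0.1, -1.2, -0.8]
finger_gap: 0.573
time_s: 13.15
tcp_pos: [0.4259, 0.2792, 0.0623]
eef_rot: [0.997, -0.075, 0.0, 0.0]
wrist_force: [-0.5, -0.5, 2.5]
finger_gap: 0.464
time_s: 13.65
tcp_pos: [0.4282, 0.2818, 0.2125]
eef_rot: [0.997, -0.075, 0.004, -0.003]
wrist_force: [0.2, 0.9, -1.1]
finger_gap: 0.457
(array([103. , 269.4,   1.5]), np.float64(-8.558475306504622))
(array([198.3, 439.4, 139.2]), np.float64(-8.558475306504622))
```

```bash
python3 -m crank '[[[12,25,0],[0,0,0],36],[[30,65,0],[0,0,0],36],[[48,105,0],[0,0,0],36],[[66,145,0],[0,0,0],36],[[84,185,0],[0,0,0],36]]'
python3 -m crank '[[[18,40,0],[0,0,0],36],[[36,80,0],[0,0,0],36],[[54,120,0],[0,0,0],36],[[72,160,0],[0,0,0],36],[[90,200,0],[0,0,0],36]]'
python3 -m crank '[[[15,30,0],[0,0,0],36],[[25,53,0],[0,0,0],36],[[25,53,0],[0,0,0],36],[[25,53,0],[0,0,0],36],[[25,53,0],[0,0,0],36]]'
python3 -c "
from h import *
print(delta([.560,-.1815,.072]))"
```

```text
time_s: 14.15
tcp_pos: [0.4809, 0.0817, 0.2062]
eef_rot: [0.997, -0.075, -0.001, 0.0]
wrist_force: [-0.2, 0.1, -1.4]
finger_gap: 0.464
time_s: 14.65
tcp_pos: [0.5401, -0.1293, 0.2059]
eef_rot: [0.997, -0.075, -0.001, 0.0]
wrist_force: [0.1, 1.1, -1.3]
finger_gap: 0.463
time_s: 15.15
tcp_pos: [0.557, -0.1818, 0.2065]
eef_rot: [0.997, -0.074, -0.001, -0.0]
wrist_force: [0.7, 0.7, -0.2]
finger_gap: 0.458
(array([  3.1,  -0.7, 134.5]), np.float64(-8.44341463267504))
```

```bash
python3 -m crank '[[[2,-2,30],[0,0,0],36],[[2,-2,65],[0,0,0],36],[[2,-2,95],[0,0,0],36],[[2,-2,118],[0,0,0],36],[[2,-2,126],[0,0,0],36]]'
python3 -m crank '[[[0,0,3],[0,0,0],36],[[0,0,5],[0,0,0],36],[[0,0,6],[0,0,0],36],[[0,0,6],[0,0,0],36]]'
python3 -m crank '[[[0,0,1],[0,0,0],36],[[0,0,1],[0,0,0],36]]'
```

```text
time_s: 15.65
tcp_pos: [0.558, -0.1799, 0.0789]
eef_rot: [0.997, -0.073, -0.002, -0.001]
wrist_force: [-0.2, 0.5, -0.3]
finger_gap: 0.455
time_s: 16.05
tcp_pos: [0.5603, -0.182, 0.0761]
eef_rot: [0.997, -0.075, 0.001, 0.0]
wrist_force: [-0.4, 0.3, -1.5]
finger_gap: 0.458
time_s: 16.25
tcp_pos: [0.5599, -0.1821, 0.0745]
eef_rot: [0.997, -0.075, 0.0, 0.0]
wrist_force: [-0.4, -0.3, -1.4]
finger_gap: 0.462
```

```bash
python3 -m crank '[[[0,0,1],[0,0,0],36],[[0,0,1],[0,0,0],36]]'
python3 -m crank '[[[0,0,1],[0,0,0],36],[[0,0,1],[0,0,0],36]]'
```

```text
time_s: 16.45
tcp_pos: [0.5596, -0.182, 0.0731]
eef_rot: [0.997, -0.075, -0.0, 0.0]
wrist_force: [0.3, 0.9, -0.8]
finger_gap: 0.464
time_s: 16.65
tcp_pos: [0.5598, -0.1819, 0.0723]
eef_rot: [0.997, -0.075, 0.0, 0.0]
wrist_force: [-0.2, 0.2, -0.3]
finger_gap: 0.459
```

```bash
python3 -m crank '[[[0,0,1],[0,0,0],36],[[0,0,1],[0,0,0],36]]'
```

```text
time_s: 16.85
tcp_pos: [0.5599, -0.1819, 0.0723]
eef_rot: [0.997, -0.075, 0.0, 0.0]
wrist_force: [-3.1, -0.0, 9.4]
finger_gap: 0.463
```

```bash
python3 -m crank '[[[0,0,0],[0,0,0],50],[[0,0,0],[0,0,0],60],[[0,0,0],[0,0,0],75],[[0,0,0],[0,0,0],87],[[0,0,0],[0,0,0],87]]'
python3 -m crank '[[[0,0,-15],[0,0,0],87],[[0,0,-50],[0,0,0],87],[[0,0,-95],[0,0,0],87],[[0,0,-140],[0,0,0],87],[[0,0,-140],[0,0,0],87]]'
python3 -m crank '[[[-14,-43,0],[0,0,0],87],[[-28,-86,0],[0,0,0],87],[[-42,-129,0],[0,0,0],87],[[-56,-172,0],[0,0,0],87],[[-70,-215,0],[0,0,0],87]]'
python3 -m crank '[[[-5,-30,0],[0,0,0],87],[[-10,-50,0],[0,0,0],87],[[-10,-50,0],[0,0,0],87],[[-10,-50,0],[0,0,0],87]]'
python3 - <<'E'
from h import *
from plant import capture
import cv2
r=lambda i,a,b,w,h,k:cv2.resize(i[b:b+h,a:a+w],None,fx=k,fy=k,interpolation=cv2.INTER_CUBIC)
t=capture('top');s=capture('side')
C=np.zeros((590,640,3),np.uint8);C[:280,:]=r(t,345,145,160,70,4);C[280:580,:480]=r(s,270,110,120,75,4)[:300]
cv2.imwrite('pics/f.png',C[:,:,::-1])
for n,(x,y) in dict(L=(.56,-.1815),R=(.533,-.36)).items():
    print(n,'top cap',(proj('top',[x,y,.115])-[345,145])*4,'foot',(proj('top',[x,y,.01])-[345,145])*4,'side cap',(proj('side',[x,y,.115])-[270,110])*4+[0,280])
E
```

```text
time_s: 17.35
tcp_pos: [0.5597, -0.1819, 0.071]
eef_rot: [0.997, -0.075, -0.0, -0.0]
wrist_force: [-0.2, 0.0, -1.1]
finger_gap: 0.878
time_s: 17.85
tcp_pos: [0.5638, -0.1822, 0.219]
eef_rot: [0.997, -0.075, 0.006, 0.001]
wrist_force: [0.1, -0.5, -0.0]
finger_gap: 0.985
time_s: 18.35
tcp_pos: [0.5218, 0.0428, 0.2117]
eef_rot: [0.997, -0.075, 0.0, 0.0]
wrist_force: [1.3, 1.7, -0.1]
finger_gap: 0.993
time_s: 18.75
tcp_pos: [0.52, 0.0915, 0.2113]
eef_rot: [0.997, -0.074, 0.0, 0.0]
wrist_force: [0.9, -0.5, -0.4]
finger_gap: 0.989
L top cap [124.22532806  83.03263815] foot [107.84230564 119.82437888] side cap [189.85064722 482.24301581]
R top cap [428.69082423 124.46017089] foot [386.705348   157.93311889] side cap [305.12646316 379.26012819]
```

View pics/f.png

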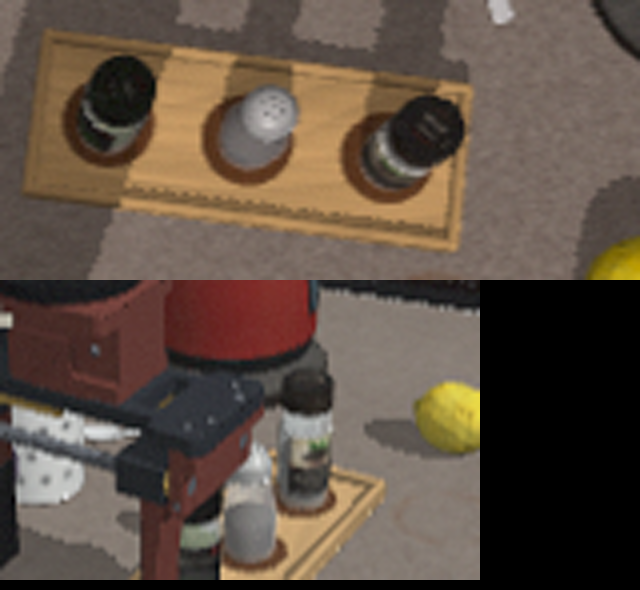

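Both jars stand upright on their inlays. The cap tops are at about (122,86) and (429,126), against (124,83) and (429,124) expected, so within about 3 mm. The shaker is centred on its inlay, and nothing touches the gripper.

```bash
python3 -c "
from plant import close_job;print(close_job())"
```

```text
the job is handed in; nothing more can be done
None
```

Both slim black-capped jars now stand upright on the two outer inlays, with the salt shaker between them. I moved one jar to the right inlay and then the other to the left, and handed the job in at about 19 s of the 58 s allowed.

- **Jars:** in the last top picture both cap tops were within about 3 mm of where a centred jar's would be, and both jars looked upright.
- **Shaker:** it still looked centred on its middle inlay; I judged this by eye and did not measure it.
- **Robot:** the gripper was open and clear of everything. The highest wrist force I read was about 9 N, when the second jar touched down.
- **Not confirmed:** in the last side picture the gripper partly hid the left jar, so its position rests on the top view and the arm's own reading when it let go. No check failed or disagreed.

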